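# Pass the stone dish through the two-door hatch

## Task

The dish of model stones stands on the green loading apron of the pass-through hatch, whose blue outer door is open. Slide the dish over the sill without lifting it so that it glides down into the chamber, shut the blue outer door fully, and only then open the orange inner door fully, so that the dish slides out upright into the tray. The two doors must never both be open; leave the outer door shut and the inner one open, and do not disturb the ring on the apron or the things standing around.

Things in the scene. Friction and masses are not known exactly. Their poses are not given: they have to be found in the camera images.
- hatch: Pass-through hatch fixed on the table, 430 mm long, origin on the table top. The dish travels along its own -y: loading apron (y +40 to +210 mm, x -85 to +105, smooth green top at z 62, aluminium lip 5 mm high round its three outer edges), blue outer door at y +35, clear-roofed chamber, orange inner door at y -50, exit chute, tray. Roof and door tracks end at z 98 mm.
- doorway (a point): Middle of the sill, hatch x 0, y +40, z 62 mm; axes as the hatch. The doorway here is 64 mm wide (x -32 to +32) and 26 mm high. From this line a slick green ramp falls at 20 degrees towards -y. A dish whose middle has been pushed past this line tips and slides down by itself until it meets the shut inner door.
- chamber (a point): Where the middle of the dish comes to rest on the ramp in the chamber, against the shut inner door (about y -25 mm, z 38 mm). When the inner door is opened the dish slides on by itself to the tray. Chamber and chute are 64 mm wide inside.
- dish: Round white dish with orange model stones fixed in it, 45 mm diameter, 12 mm high, 30 g; origin at the middle of its underside, z up. Starts on the apron.
- seal: Black rubber ring, 40 mm diameter, 8 mm thick, lying on the apron beside the doorway, towards the hatch's +x; origin at the middle of its underside. To be left alone.
- outer_door (a joint): Blue sliding outer door, 70 mm wide, 6 mm thick: 0 is shut (middle of the doorway), up to 0.072 m fully open. It opens by sliding along the hatch's -x (towards the robot) and stays where it is left (about 1.5 N of friction). It starts open.
- outer_door_knob (a point): On the axis of the upright black knob on top of the blue door: a post of 14 mm diameter with an 18 mm head, standing from z 108 mm to z 144 mm over the table; this point is at z 126 mm. Below it the door has a 30 x 12 mm blue foot (30 mm along x) that ends at z 107 mm. At hatch x 0 when shut, x -72 mm when fully open.
- inner_door (a joint): Orange sliding inner door, 70 mm wide, 6 mm thick: 0 is shut, up to 0.072 m fully open; opens along the hatch's -x as well (about 1.5 N of friction). It starts shut.
- inner_door_knob (a point): The same point of the same knob on the orange inner door, z 126 mm.
- tray (a point): Middle of the tray's smooth green floor, z 8 mm; tray y -108 to -223 mm of the hatch, x -60 to +60, walls 26 mm high.
- sample_cup: Screw-cap sample cup, 53 mm diameter, 62 mm tall, standing on the table to the right; bystander.
- gel_tub: White tub of pink gel, 109 mm diameter, 84 mm tall, standing on the table to the left at the back; bystander.
- tape_roll: Black roll of tape, 64 mm diameter, 19 mm high, lying on the table at the left front; bystander.

How it is judged:
By the outcome, as a careful person would: the job done as asked, in the order asked, and still so for the second after the job is handed in, with the robot touching nothing.
It also fails if it takes over 58 s, if anything falls off the work surface, if the arm or the gripper's body presses on something with over 40 N, if the wrist force passes 120 N, or if a joint passes its speed limit or range.

## Robot

A 7-joint arm with a two-finger parallel gripper is mounted at the origin on a cart in front of the work surface, level with it; the furniture and walls round the work are solid. World frame = base frame: x ahead of the robot, y to its left, z up, the work surface at z = 0. Lengths are in m, angles in rad, forces in N, time in s.
With the tool pointing down it reaches from about 0.425 to 0.925 m from the base axis. Payload 6.8 kg.
Tool frame: the origin (TCP) lies where the fingers leave the gripper's body, on its centre line; the fingertips stand 73 mm ahead of it and the grasp point (between the pads) lies 54 mm ahead of it; z points along the fingers, y is the line along which they close (so a half turn about z gives the same grasp; the last joint's range is limited). The gripper opens to 85 mm and grips with 20 to 120 N. Pads are 22 mm wide; open, the fingers measure 114 mm over their backs; the gripper's body (76 mm by 85 mm) begins 54 mm behind the grasp point. The pads swing forward as they close: fully open they stand 13 mm farther back than shut.
Start: joints at [-0.108, 0.477, 0.022, 1.555, -0.011, 1.109, -0.083], TCP at [0.675, 0, 0.304] pointing down, gripper open.
Joint ranges: [-2.96, 2.96], [-0.34, 2.1], [-1.41, 1.46], [0.24, 2.44], [-1.37, 4.51], [0.17, 1.92], [-2.96, 2.96]. Speed limits (rad/s): [2.39, 2.39, 3.14, 3.14, 3.14, 3.14, 3.14].

## Interface

Orientations are given as a rotation vector (axis times angle).
In Python, from bench import r, grab_frame, camera_info, hand_in, get_obs gives the robot as it stands (r), with the cameras as plain functions, the job as plain functions and the readings as plain functions.
- The arm moves only by the shell command python3 drive.py 'ROWS' [OPENING] [FORCE]. ROWS is a JSON object with one list for each field, all of the same length, 1 to 5, a row being the entries at one place: tx, ty, tz (the shift in shares of 0.5 m (1.0 is 0.5 m)), ax, ay, az (a rotation vector in shares of 4 rad (1.0 is 4 rad)); each row is the pose to reach, as a shift and turn from the pose commanded when the command began, along the tool's axes at that moment; what a row does not reach only later rows make up. A row lasts 1/10 s, in which the tool goes at most 0.05 m and 0.15 rad, less where a joint would pass 70% of its speed; a pose out of reach is approached as far as the arm can. OPENING is the finger opening in m, set as the command begins (- or left out keeps the last). The fingers move at their own pace and stop on an object; FORCE is the grip in N (left out, the last holds). Time passes only in rows, so rows that do not move let the fingers close. It prints the time, the measured TCP pose, the force, the opening and the grip force at its end. No shift or turn number may pass 1 either way. Input that does not fit is refused with a message, and nothing moves.
- get_obs(): the state, without advancing time (a new reading comes with each control period).
- grab_frame(name): name is "scene" or "side" or "wrist"; returns (picture, depth): 384x512x3 uint8, blue, green, red; 384x512 float32, m along the optical axis (not along the pixel's ray), 0 where there is no reading.
- camera_info(name): a dict with "camera_matrix" (3x3 intrinsics, pixels), "k1" (the pictures are not rectified: a ray, as slopes to the right and down, at radius r is drawn at 1 + k1 r^2 times it, then the intrinsics apply), "R" (3x3) and "t" (3): a world point X has camera coordinates R X + t. Camera axes: x right, y down, z forward; pixel columns grow to the right and rows downward; lengths in m; the calibration is good to about 2 mm. A picture is of the moment at which its call begins: read the wrist's pose just before it. camera_info takes no time and is no camera call; for the wrist camera it gives the pose at the moment of the call.
- hand_in(): hands the job in; it is judged then, once.
The state is a dict: "clock": time; "joints": joint angles; "qvel": joint speeds; "tau": joint torques, N m; "tcp_pos": TCP position; "orientation": TCP orientation; "contact_force": force on the tool from outside, world axes, zero at the start; "moment": the same for the moment, N m; "grip_width": finger opening in m; "gripper_force": force on a finger pad.
Only numpy, scipy, OpenCV 4.12 (cv2) and the standard library are available. Lean on these libraries where they do the work, as an engineer would, in place of code of your own. Each camera call takes 0.05 s, during which the arm holds its last target. There are 200 camera calls.

## Working session

There is one attempt and no reset: what is moved stays moved. The work goes in short steps, Python scripts to look and compute and a shell command to move; the robot and the scene stay as the last step left them, time stands still between calls to the robot, and variables do not carry over. Pictures are saved under pics/ and viewed, at most 12 in all, crops included, and the job is handed in when it is done.

```bash
ls; mkdir -p pics; cat > h.py <<'E'
import numpy as np, cv2
from bench import r, grab_frame, camera_info, hand_in, get_obs
def grab(n):
    ci=camera_info(n); im,d=grab_frame(n); return ci,im,d
def ray(ci,u,v):
    K=np.array(ci["camera_matrix"]);k=float(ci["k1"])
    p=cv2.undistortPoints(np.array([[[u,v]]],float),K,np.array([k,0,0,0,0.]))[0,0]
    R=np.array(ci["R"]);t=np.array(ci["t"]).ravel()
    return -R.T@t, R.T@np.array([p[0],p[1],1.])
def onz(ci,u,v,z):
    o,d=ray(ci,u,v); return o+d*(z-o[2])/d[2]
def ondepth(ci,u,v,dep):
    o,d=ray(ci,u,v); return o+d*dep
def proj(ci,X):
    R=np.array(ci["R"]);t=np.array(ci["t"]).ravel()
    return cv2.projectPoints(np.array(X,float).reshape(-1,3),cv2.Rodrigues(R)[0],t,np.array(ci["camera_matrix"]),np.array([float(ci["k1"]),0,0,0,0.]))[0].reshape(-1,2)
E
python3 - <<'E'
from h import *
for n in ("scene","side"):
    ci,im,d=grab(n); cv2.imwrite(f"pics/{n}0.png",im); np.savez(f"pics/{n}0.npz",im=im,d=d,**{k:np.array(v) for k,v in ci.items()})
a=cv2.imread("pics/scene0.png");b=cv2.imread("pics/side0.png")
print(get_obs()["orientation"], get_obs()["tcp_pos"], get_obs()["clock"])
E
```

```text
bench.py
drive.py
pics
[-2.22066249e+00 -2.22072713e+00  1.92743989e-03] [6.74599800e-01 2.95701778e-06 3.03031775e-01] 0.1
```

View pics/scene0.png

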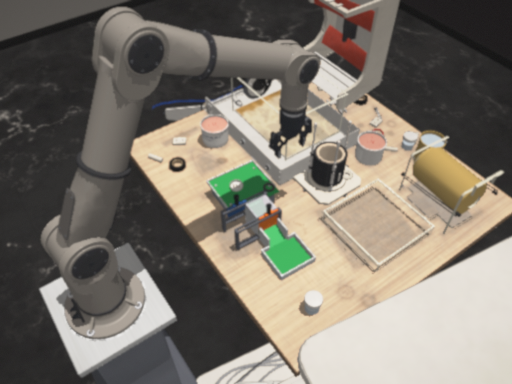

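View pics/side0.png

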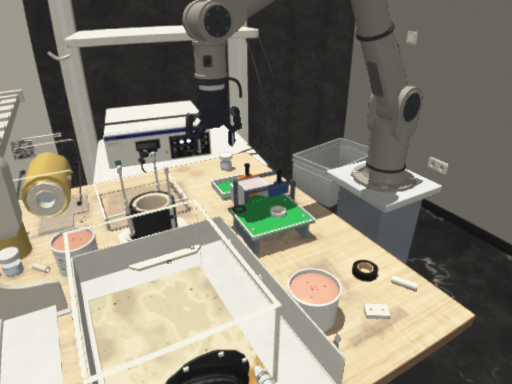

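The scene view shows the apron near (243,186), the dish at (236,187), the tray at (288,255) and the ring at about (268,187). In the side view the apron is at (272,215). Next I'll measure the hatch from its green areas.

```bash
python3 - <<'E'
from h import *
for n in ("scene","side","wrist"):
    ci,im,d=grab(n)
    if n=="wrist": cv2.imwrite("pics/wrist0.png",im)
    hsv=cv2.cvtColor(im,cv2.COLOR_BGR2HSV)
    m=cv2.inRange(hsv,(45,120,60),(80,255,255))
    cs=[c for c in cv2.findContours(m,0,2)[0] if cv2.contourArea(c)>60]
    for c in cs:
        x,y=c[:,0].mean(0); 
        for z in (.062,.008):
            P=np.array([onz(ci,*p,z)[:2] for p in c[:,0].astype(float)],np.float32)
            print(n,cv2.contourArea(c),c[:,0].mean(0).round(),z,cv2.minAreaRect(P))
    print(np.array(ci["R"]).round(2).tolist(),(-np.array(ci["R"]).T@np.array(ci["t"]).ravel()).round(3))
E
```

```text
scene 1037.0 [285. 249.] 0.062 ((0.5206159353256226, -0.1751863658428192), (0.15760432183742523, 0.10254921764135361), 86.8503189086914)
scene 1037.0 [285. 249.] 0.008 ((0.5451191663742065, -0.146849125623703), (0.16473478078842163, 0.10718882083892822), 86.85028076171875)
scene 1258.5 [236. 184.] 0.062 ((0.5655718445777893, 0.11406035721302032), (0.13173232972621918, 0.17372043430805206), 87.07563018798828)
scene 1258.5 [236. 184.] 0.008 ((0.592108964920044, 0.1554838865995407), (0.13769222795963287, 0.18157999217510223), 87.07563018798828)
[[0.82, -0.58, -0.0], [-0.43, -0.62, -0.66], [0.38, 0.54, -0.75]] [-0.021 -0.802  1.256]
side 1715.0 [272. 214.] 0.062 ((0.5610277056694031, 0.08208583295345306), (0.18690800666809082, 0.17533306777477264), 87.19485473632812)
side 1715.0 [272. 214.] 0.008 ((0.5153476595878601, 0.0049109384417533875), (0.20620374381542206, 0.19343382120132446), 87.19485473632812)
side 76.0 [226. 185.] 0.062 ((0.5976036787033081, -0.1063147708773613), (0.059270672500133514, 0.053212445229291916), 85.59392547607422)
side 76.0 [226. 185.] 0.008 ((0.5556995868682861, 
[... 653 characters left out ...]
1074), (0.007571526803076267, 0.06394368410110474), 87.18882751464844)
wrist 308.0 [210. 134.] 0.062 ((0.6295626163482666, 0.042253121733665466), (0.02137250080704689, 0.02262120693922043), 39.96025085449219)
wrist 308.0 [210. 134.] 0.008 ((0.6216650009155273, 0.03726605325937271), (0.02507517859339714, 0.026540180668234825), 39.96041488647461)
wrist 25963.0 [164. 131.] 0.062 ((0.5619463920593262, 0.09453979134559631), (0.1576552838087082, 0.1880638748407364), 87.89363861083984)
wrist 25963.0 [164. 131.] 0.008 ((0.542334794998169, 0.09861110150814056), (0.1849682331085205, 0.2206449657678604), 87.89363861083984)
[[1.0, 0.0, -0.0], [0.0, -0.96, 0.28], [-0.0, -0.28, -0.96]] [0.675 0.071 0.374]
```

View pics/wrist0.png

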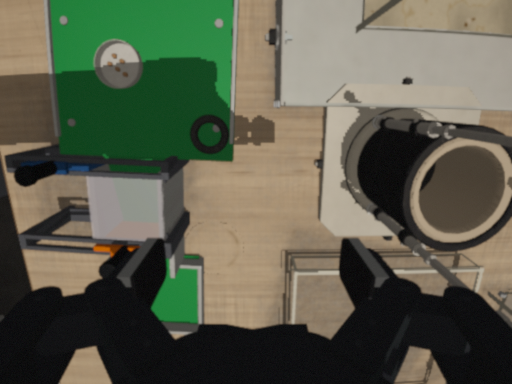

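The wrist view shows the dish at (118,65), the ring at (210,133), the apron's right corner at (233,160), and the outer (blue) and inner (orange) door parts at (75,168) and (115,249). I'll move the wrist over the apron to get a better measurement.

The manual's scale: shifts go in shares of 0.5 m and turns go in shares of 4 rad. Converting my numbers, -0.1 m / 0.5 = -0.2, 0.08 m / 0.5 = 0.16.

```bash
python3 drive.py '{"tx":[0.06, 0.12, 0.16, 0.16, 0.16], "ty":[-0.06, -0.12, -0.2, -0.2, -0.2], "tz":[0, -0.02, -0.04, -0.04, -0.04], "ax":[0, 0, 0, 0, 0], "ay":[0, 0, 0, 0, 0], "az":[0, 0, 0, 0, 0]}' 0.025
python3 - <<'E'
from h import *
ci,im,d=grab("wrist"); cv2.imwrite("pics/wrist1.png",im); np.savez("pics/w1.npz",im=im,d=d,**{k:np.array(v) for k,v in ci.items()})
E
```

```text
clock: 0.75
tcp_pos: [0.5746, 0.0806, 0.3245]
orientation: [2.219, 2.223, 0.001]
contact_force: [0.4, -0.6, -0.3]
grip_width: 0.0252
gripper_force: 0.0
```

View pics/wrist1.png

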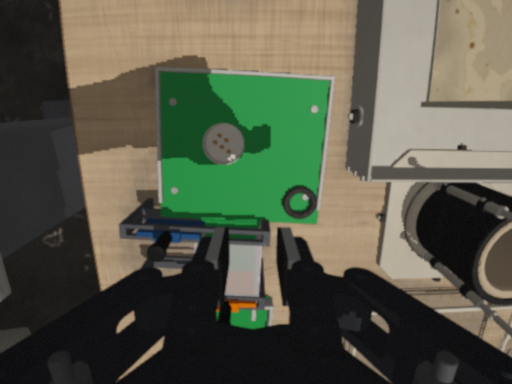

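The whole apron is visible: corners at (157,69), (333,76) and (318,222), the dish at (223,143), the ring at (299,202). The tracks are at y≈225–240.

```bash
python3 - <<'E'
from h import *
f=np.load("pics/w1.npz"); ci=f; im=f["im"]; dep=f["d"]
hsv=cv2.cvtColor(im,cv2.COLOR_BGR2HSV)
m=cv2.inRange(hsv,(45,120,40),(80,255,255))
c=max(cv2.findContours(m,0,2)[0],key=cv2.contourArea)
P=np.array([onz(ci,*p,.062) for p in c[:,0].astype(float)])[:,:2]; q=c[:,0]
def fit(sel,nm):
    vx,vy,x,y=cv2.fitLine(P[sel].astype(np.float32),cv2.DIST_HUBER,0,.001,.001).ravel()
    a=np.degrees(np.arctan2(vy,vx)); print(nm,sel.sum(),"angle",a%180,"pt",x,y); return np.array([x,y])
L=fit((q[:,0]<172)&(q[:,1]>85)&(q[:,1]<180),"left"); 
T=fit((q[:,1]<85)&(q[:,0]>170)&(q[:,0]<320),"top")
R_=fit((q[:,0]>315)&(q[:,1]>85)&(q[:,1]<205),"right")
B=fit((q[:,1]>212)&(q[:,0]>275)&(q[:,0]<312),"bottom")
yaw=np.radians(-3.0)
for yd in (-2.,-2.5,-3.,-3.5):
  yaw=np.radians(yd);ex=np.array([np.cos(yaw),np.sin(yaw)]);ey=np.array([-ex[1],ex[0]])
  print(yd,"L,R on ex",L@ex,R_@ex,(R_-L)@ex,"T,B on ey",T@ey,B@ey,(T-B)@ey)
# dish & ring from holes / non-green inside apron
hull=cv2.fillPoly(np.zeros_like(m),[cv2.convexHull(c)],255)
nm=cv2.morphologyEx(cv2.bitwise_and(hull,cv2.bitwise_not(m)),cv2.MORPH_OPEN,np.ones((3,3)))
for k in cv2.findContours(nm,0,2)[0]:
    if cv2.contourArea(k)>300:
        (u,v),rad=cv2.minEnclosingCircle(k); 
        e=cv2.fitEllipse(k)
        print("blob",e, onz(ci,*e[0],.062).round(4), onz(ci,*e[0],.074).round(4), dep[int(v),int(u)],
           ondepth(ci,u,v,dep[int(v),int(u)]).round(4))
# heights check
for u,v in((250,190),(280,120),(190,226),(250,227)): print((u,v),ondepth(ci,u,v,dep[v,u]).round(4))
E
```

```text
left 4 angle 86.99262 pt 0.47337514 0.110812366
top 19 angle 176.93411 pt 0.5904963 0.18195707
right 25 angle 86.91457 pt 0.6543455 0.119728744
bottom 16 angle 176.47804 pt 0.6323073 0.022253845
-2.0 L,R on ex 0.46921947847241 0.6497684298763432 0.1805489514039332 T,B on ey 0.20245424646309285 0.044307494664291444 0.15814675552182236
-2.5 L,R on ex 0.46809102585935103 0.648500225988826 0.18040920012947487 T,B on ey 0.20754097017012232 0.04981352081913642 0.15772745307273053
-3.0 L,R on ex 0.46692692630238475 0.6471826362983288 0.18025570999594406 T,B on ey 0.21261188882874577 0.055315753481510126 0.15729613906742057
-3.5 L,R on ex 0.46572726845219947 0.6458157611444082 0.18008849269220872 T,B on ey 0.21766661626887454 0.06081377363509257 0.15685284635212385
blob ((299.9696960449219, 202.18612670898438), (30.767229080200195, 34.38238525390625), 83.62403869628906) [0.6321 0.0418 0.062 ] [0.63   0.0458 0.074 ] 0.3501645 [0.633  0.0427 0.062 ]
blob ((223.07827758789062, 143.3220672607422), (42.063209533691406, 42.730709075927734), 138.16952514648438) [0.5425 0.1113 0.062 ] [0.5437 0.1127 0.074 ] 0.328365 [0.5427 0.1113 0.0649]
(250, 190) [0.5727 0.0565 0.061 ]
(280, 120) [0.6058 0.137  0.0624]
(190, 226) [0.5068 0.0245 0.0935]
(250, 227) [0.5727 0.0086 0.0585]
```

```bash
cat >> h.py <<'E'
yaw=np.radians(-3.05); EX=np.array([np.cos(yaw),np.sin(yaw)]); EY=np.array([-EX[1],EX[0]])
O=0.547*EX+0.0080*EY
def H(X): X=np.asarray(X)[...,:2]-O; return np.stack([X@EX,X@EY],-1)
def cloud(ci,dep):
    v,u=np.nonzero(dep>0); K=np.array(ci["camera_matrix"]);k=float(ci["k1"])
    p=cv2.undistortPoints(np.stack([u,v],-1).astype(float)[:,None],K,np.array([k,0,0,0,0.]))[:,0]
    z=dep[v,u]; C=np.c_[p*z[:,None],z]; X=(C-np.array(ci["t"]).ravel())@np.array(ci["R"])
    return X,u,v
E
python3 - <<'E'
from h import *
f=np.load("pics/w1.npz"); X,u,v=cloud(f,f["d"]); h=H(X)*1000; z=X[:,2]*1000
s=abs(h[:,0])<12
for y in range(26,60,3):
    k=s&(abs(h[:,1]-y)<1.5)&(z<70); print(y,k.sum(),np.median(z[k]).round(1) if k.any() else None)
print("O",O, "dish",H([.5427,.1113]),"ring",H([.6325,.0422]))
for n in ("scene0","side0"):
    f=np.load(f"pics/{n}.npz"); X,u,v=cloud(f,f["d"]); h=H(X)*1000; z=X[:,2]*1000
    for lo,hi in((95,106),(112,150)):
        k=(abs(h[:,0])<120)&(h[:,1]>-80)&(h[:,1]<60)&(z>lo)&(z<hi)
        for cy in(35,-50):
            kk=k&(abs(h[:,1]-cy)<30); print(n,lo,cy,kk.sum(),(np.percentile(h[kk],[5,50,95],axis=0).round(1).tolist(),np.percentile(z[kk],[50,98]).round(1)) if kk.any() else '')
E
```

```text
26 0 None
29 9 58.5
32 35 59.6
35 39 60.9
38 39 61.8
41 46 62.5
44 46 62.2
47 47 62.1
50 48 62.1
53 50 62.3
56 44 62.4
59 48 61.9
O [ 0.54665082 -0.02111578] dish [-0.01099073  0.132018  ] ring [0.0823587  0.06779391]
scene0 95 35 264 ([[-109.5, 8.1], [-20.0, 26.9], [35.0, 41.9]], array([ 98.5, 105. ]))
scene0 95 -50 269 ([[-111.0, -60.7], [-23.0, -49.3], [37.7, -24.3]], array([ 99.1, 105.3]))
scene0 112 35 50 ([[-75.3, 25.8], [-68.5, 30.9], [-59.7, 40.6]], array([137.9, 149.1]))
scene0 112 -50 49 ([[-7.7, -57.9], [-2.5, -53.6], [5.7, -45.7]], array([139.4, 147.4]))
side0 95 35 149 ([[-110.7, 15.9], [-43.7, 37.4], [38.7, 44.2]], array([ 96.4, 105.5]))
side0 95 -50 126 ([[-88.5, -57.2], [-8.0, -46.5], [38.9, -36.5]], array([ 96.8, 104.9]))
side0 112 35 49 ([[-70.3, 31.9], [-62.7, 39.1], [-57.7, 43.9]], array([132.9, 142.6]))
side0 112 -50 55 ([[-5.6, -53.5], [2.2, -45.7], [8.3, -42.3]], array([129.6, 142.7]))
```

Hatch origin (0.5467, −0.0211), yaw −3.05°. Depth confirms the sill at y +40 and the knobs at y +35 and −50. The dish is at hatch (−11, 132) mm. I'll go behind it with the fingers 25 mm apart, for a stable two-point push.

Scaled: 0.15 m / 0.5 = 0.3, 0.05 m / 0.5 = 0.1, 0.02 rad / 4 = 0.005.

```bash
python3 drive.py '{"tx":[0.05, 0.1, 0.152, 0.152, 0.152], "ty":[-0.02, -0.04, -0.06, -0.06, -0.06], "tz":[0.06, 0.14, 0.22, 0.28, 0.3], "ax":[0, 0, 0, 0, 0], "ay":[0, 0, 0, 0, 0], "az":[0.005, 0.01, 0.0133, 0.0133, 0.0133]}' 0.025
python3 - <<'E'
from h import *
o=get_obs(); print(H(o["tcp_pos"])*1000, cv2.Rodrigues(np.array(o["orientation"]))[0].round(3).tolist())
E
```

```text
clock: 1.3
tcp_pos: [0.5439, 0.1552, 0.1702]
orientation: [-2.278, -2.161, 0.009]
contact_force: [0.8, -1.3, -0.3]
grip_width: 0.0252
gripper_force: 0.0
[-12.08798573 175.93533979] [[0.053, 0.999, -0.005], [0.999, -0.053, -0.002], [-0.003, -0.005, -1.0]]
```

Scaled: 0.03 m / 0.5 = 0.06, 0.026 m / 0.5 = 0.052.

```bash
python3 drive.py '{"tx":[0, 0, 0, 0], "ty":[0.002, 0.002, 0.002, 0.002], "tz":[0.03, 0.052, 0.06, 0.06], "ax":[0, 0, 0, 0], "ay":[0, 0, 0, 0], "az":[0, 0, 0, 0]}'
python3 - <<'E'
from h import *
o=get_obs(); print(H(o["tcp_pos"])*1000, o["tcp_pos"][2])
ci,im,d=grab("wrist"); s=grab_frame("side")[0][140:280,190:350]
cv2.imwrite("pics/p1.png",np.hstack([im[:, 0:512][:,60:460],cv2.resize(s,(400,384))[:, :]]))
E
```

```text
clock: 1.7
tcp_pos: [0.5464, 0.1555, 0.144]
orientation: [2.28, 2.161, 0.0]
contact_force: [-0.2, 0.2, -0.6]
grip_width: 0.0251
gripper_force: 0.0
[ -9.63928013 176.31401678] 0.1439537168784244
```

View pics/p1.png

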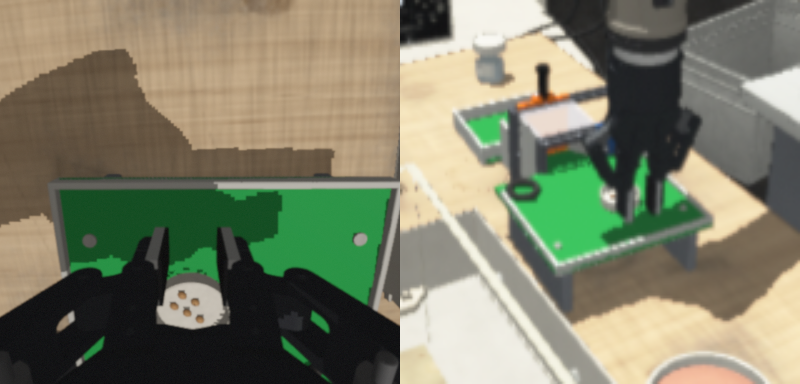

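The fingers straddle the line behind the dish, with the dish centred between them at (192,300). The tips are near the apron but not touching. I'll start the push.

Scaled: -0.03 m / 0.5 = -0.06, -0.024 m / 0.5 = -0.048.

```bash
python3 drive.py '{"tx":[-0.012, -0.024, -0.036, -0.048, -0.06], "ty":[0, 0, 0.002, 0.004, 0.008], "tz":[0.002, 0.002, 0.002, 0.002, 0.002], "ax":[0, 0, 0, 0, 0], "ay":[0, 0, 0, 0, 0], "az":[0, 0, 0, 0, 0]}'
python3 drive.py '{"tx":[-0.016, -0.032, -0.048, -0.064, -0.064], "ty":[0.004, 0.008, 0.01, 0.012, 0.012], "tz":[0, 0, 0, 0, 0], "ax":[0, 0, 0, 0, 0], "ay":[0, 0, 0, 0, 0], "az":[0, 0, 0, 0, 0]}'
python3 - <<'E'
from h import *
o=get_obs(); print(H(o["tcp_pos"])*1000, o["tcp_pos"][2])
ci,im,d=grab("wrist"); cv2.imwrite("pics/p2.png",im)
E
```

```text
clock: 2.3
tcp_pos: [0.5485, 0.1251, 0.143]
orientation: [2.28, 2.161, 0.0]
contact_force: [-1.1, 0.6, 1.1]
grip_width: 0.0248
gripper_force: 0.1
clock: 2.8
tcp_pos: [0.5528, 0.0916, 0.1428]
orientation: [2.282, 2.159, -0.001]
contact_force: [0.8, -0.7, 0.2]
grip_width: 0.0249
gripper_force: 0.0
[1.05176597e-01 1.12925543e+02] 0.14283521328375934
```

View pics/p2.png

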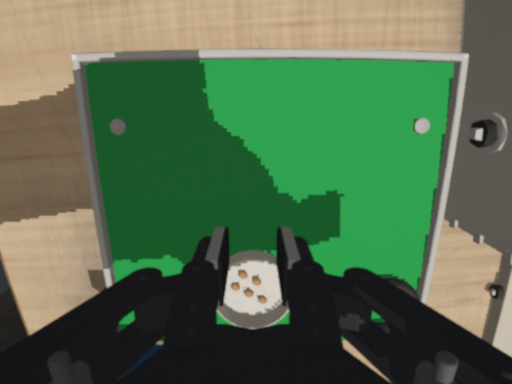

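The dish at (253,290) is nestled centrally in front of the fingers. I'll measure its position.

Scaled: -0.028 m / 0.5 = -0.056, -0.021 m / 0.5 = -0.042.

```bash
python3 - <<'E'
from h import *
ci,_,_=grab("wrist"); print(H(onz(ci,253,290,.072))*1000, H(get_obs()["tcp_pos"])*1000)
E
python3 drive.py '{"tx":[-0.014, -0.028, -0.042, -0.056, -0.056], "ty":[0, 0, 0, 0, 0], "tz":[0, 0, 0, 0, 0], "ax":[0, 0, 0, 0, 0], "ay":[0, 0, 0, 0, 0], "az":[0, 0, 0, 0, 0]}'
python3 - <<'E'
from h import *
print(H(get_obs()["tcp_pos"])*1000)
ci,im,d=grab("wrist"); cv2.imwrite("pics/p3.png",im[200:,100:420])
E
```

```text
[ 0.70344725 86.99458838] [-7.61768608e-02  1.14602324e+02]
clock: 3.4
tcp_pos: [0.5511, 0.0638, 0.1429]
orientation: [2.281, 2.159, -0.001]
contact_force: [0.1, -0.7, -0.7]
grip_width: 0.0249
gripper_force: 0.0
[-5.02909148e-02  8.50431360e+01]
```

View pics/p3.png

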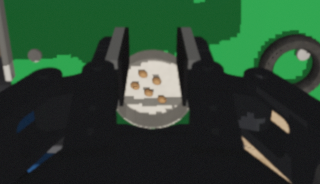

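The dish is still centred in front of the fingers and about to reach the sill. I'll push the last 22 mm.

Scaled: -0.022 m / 0.5 = -0.044, -0.019 m / 0.5 = -0.038.

```bash
python3 drive.py '{"tx":[-0.014, -0.028, -0.038, -0.044, -0.044], "ty":[0, 0, 0, 0, 0], "tz":[0, 0, 0, 0, 0], "ax":[0, 0, 0, 0, 0], "ay":[0, 0, 0, 0, 0], "az":[0, 0, 0, 0, 0]}'
python3 - <<'E'
from h import *
print(H(get_obs()["tcp_pos"])*1000)
ci,im,d=grab("wrist"); s=grab_frame("side")[0][130:250,200:340]
cv2.imwrite("pics/p4.png",np.hstack([im[200:,100:420],cv2.resize(s,(215,184))]))
E
```

```text
clock: 3.95
tcp_pos: [0.55, 0.0428, 0.1429]
orientation: [2.281, 2.16, -0.0]
contact_force: [-0.8, 1.0, 0.1]
grip_width: 0.0251
gripper_force: 0.0
[-8.55834214e-03  6.40188989e+01]
```

View pics/p4.png

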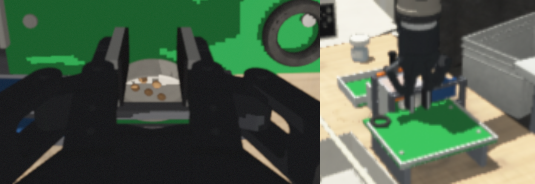

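The dish at (150,80) is half under the outer track and has not slid yet. I'll push a little further.

Scaled: -0.005 m / 0.5 = -0.01, -0.003 m / 0.5 = -0.006.

```bash
python3 drive.py '{"tx":[-0.006, -0.01, -0.01, -0.01, -0.01], "ty":[0, 0, 0, 0, 0], "tz":[0, 0, 0, 0, 0], "ax":[0, 0, 0, 0, 0], "ay":[0, 0, 0, 0, 0], "az":[0, 0, 0, 0, 0]}'
python3 - <<'E'
from h import *
print(H(get_obs()["tcp_pos"])*1000)
ci,im,d=grab("wrist"); cv2.imwrite("pics/p5.png",im[200:,100:420])
w=cv2.inRange(cv2.cvtColor(im,cv2.COLOR_BGR2HSV),(0,0,110),(40,60,255))[250:310,215:290]; print("white px",(w>0).sum())
E
```

```text
clock: 4.55
tcp_pos: [0.5498, 0.0387, 0.1429]
orientation: [-2.279, -2.162, -0.0]
contact_force: [0.6, 0.4, 0.2]
grip_width: 0.025
gripper_force: 0.0
[-2.75015850e-02  5.98841462e+01]
white px 0
```

View pics/p5.png

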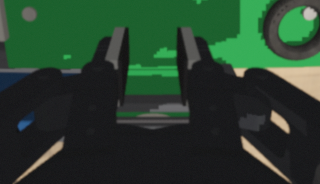

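The dish has gone over the sill and out of view. I'll back off, rise, and look for the outer knob.

Scaled: -0.12 m / 0.5 = -0.24, -0.085 m / 0.5 = -0.17.

```bash
python3 drive.py '{"tx":[0.06, 0.06, 0.06, 0.06, 0.03], "ty":[0, 0, 0, -0.066, -0.132], "tz":[0, -0.08, -0.17, -0.24, -0.24], "ax":[0, 0, 0, 0, 0], "ay":[0, 0, 0, 0, 0], "az":[0, 0, 0, 0, 0]}'
python3 drive.py '{"tx":[0, 0, 0], "ty":[0, 0, 0], "tz":[0, 0, 0], "ax":[0, 0, 0], "ay":[0, 0, 0], "az":[0, 0, 0]}' 0.045
python3 - <<'E'
from h import *
o=get_obs();print(H(o["tcp_pos"])*1000,o["tcp_pos"][2])
ci,im,d=grab("wrist"); 
X,u,v=cloud(ci,d); h=H(X)*1000; z=X[:,2]*1000
k=(h[:,1]>15)&(h[:,1]<52)&(h[:,0]<20)&(h[:,0]>-110)&(z>112)&(z<147)
print(k.sum(),np.percentile(h[k],[5,50,95],axis=0).round(1).tolist(),np.percentile(z[k],[5,50,95]).round(0),u[k].mean(),v[k].mean())
k&=z>138; print(k.sum(),h[k].min(0),h[k].max(0),h[k].mean(0))
ps,s,ds=grab("side"); cs,s2,d2=grab("scene")
cv2.imwrite("pics/p6.png",np.hstack([im[130:],cv2.resize(s2[180:280,210:320],(280,254))]))
E
```

```text
clock: 5.1
tcp_pos: [0.487, 0.0595, 0.2676]
orientation: [2.273, 2.162, 0.014]
contact_force: [-0.1, -0.4, -0.6]
grip_width: 0.025
gripper_force: 0.0
clock: 5.4
tcp_pos: [0.4854, 0.0574, 0.2628]
orientation: [2.279, 2.162, 0.001]
contact_force: [0.8, -0.2, 0.7]
grip_width: 0.0449
gripper_force: 0.0
[-65.34664099  75.10638029] 0.26283911283207895
692 [[-72.4, 29.3], [-65.8, 38.9], [-58.6, 42.8]] [116. 144. 145.] 251.28034682080926 258.9248554913295
471 [-74.62338225  26.68610528] [-57.0586725   44.14907077] [-65.66795744  36.39676696]
```

View pics/p6.png

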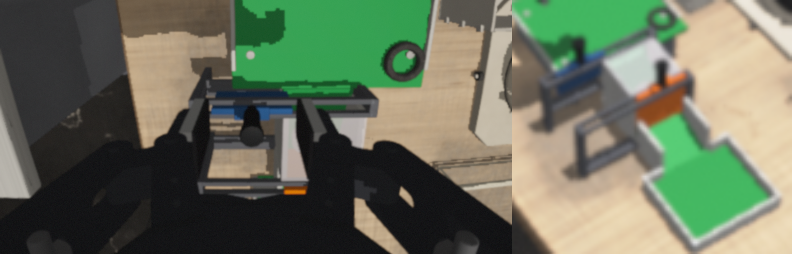

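The outer knob is at hatch (−65.8, 35.5), image (251,259). The ring is untouched and the tray is empty, so the dish is in the chamber. I'll go down over the knob.

Scaled: 0.077 m / 0.5 = 0.154, -0.04 m / 0.5 = -0.08.

```bash
python3 drive.py '{"tx":[-0.05, -0.08, -0.08, -0.08, -0.08], "ty":[0, 0, 0, 0, 0], "tz":[0, 0, 0.08, 0.14, 0.154], "ax":[0, 0, 0, 0, 0], "ay":[0, 0, 0, 0, 0], "az":[0, 0, 0, 0, 0]}' && python3 drive.py '{"tx":[0, 0, 0, 0], "ty":[0, 0, 0, 0], "tz":[0, 0, 0, 0], "ax":[0, 0, 0, 0], "ay":[0, 0, 0, 0], "az":[0, 0, 0, 0]}' 0.005 20
python3 - <<'E'
from h import *
o=get_obs();print(H(o["tcp_pos"])*1000,o["tcp_pos"][2])
E
```

```text
clock: 6.05
tcp_pos: [0.4811, 0.0169, 0.1829]
orientation: [-2.277, -2.159, 0.007]
contact_force: [0.2, 0.0, -0.7]
grip_width: 0.0451
gripper_force: 0.0
clock: 6.45
tcp_pos: [0.4833, 0.0173, 0.1868]
orientation: [2.278, 2.161, 0.003]
contact_force: [1.3, 0.6, -2.5]
grip_width: 0.0169
gripper_force: 19.8
[-65.29568163  35.03911028] 0.1867995494532021
```

The knob is gripped by its head. I'll slide the outer door shut.

Scaled: 0.057 m / 0.5 = 0.114, 0.047 m / 0.5 = 0.094.

```bash
python3 drive.py '{"tx":[0, 0, 0, 0, 0], "ty":[0.02, 0.044, 0.07, 0.094, 0.114], "tz":[0, 0, 0, 0, 0], "ax":[0, 0, 0, 0, 0], "ay":[0, 0, 0, 0, 0], "az":[0, 0, 0, 0, 0]}'; python3 drive.py '{"tx":[0, 0, 0, 0], "ty":[0.01, 0.016, 0.02, 0.02], "tz":[0, 0, 0, 0], "ax":[0, 0, 0, 0], "ay":[0, 0, 0, 0], "az":[0, 0, 0, 0]}'
python3 - <<'E'
from h import *
o=get_obs();print(H(o["tcp_pos"])*1000,o["tcp_pos"][2])
E
```

```text
clock: 6.95
tcp_pos: [0.5418, 0.0144, 0.1867]
orientation: [2.279, 2.161, 0.003]
contact_force: [-1.8, 2.3, 6.2]
grip_width: 0.0166
gripper_force: 20.3
clock: 7.35
tcp_pos: [0.5486, 0.014, 0.1865]
orientation: [-2.277, -2.16, 0.004]
contact_force: [-11.0, 2.4, 14.9]
grip_width: 0.0167
gripper_force: 21.1
[ 0.12436863 35.19890966] 0.18646862028135397
```

The force on the stop is −11 N with the knob at x≈0, so the door is shut. I'll release, rise and check.

Scaled: -0.001 m / 0.5 = -0.002.

```bash
python3 drive.py '{"tx":[0, 0, 0, 0], "ty":[-0.002, -0.002, -0.002, -0.002], "tz":[0, 0, 0, 0], "ax":[0, 0, 0, 0], "ay":[0, 0, 0, 0], "az":[0, 0, 0, 0]}' 0.045; python3 drive.py '{"tx":[0, 0, 0, -0.04, -0.09], "ty":[0, 0, 0, 0, 0], "tz":[-0.06, -0.14, -0.16, -0.16, -0.16], "ax":[0, 0, 0, 0, 0], "ay":[0, 0, 0, 0, 0], "az":[0, 0, 0, 0, 0]}'; python3 drive.py '{"tx":[0, 0], "ty":[0, 0], "tz":[0, 0], "ax":[0, 0], "ay":[0, 0], "az":[0, 0]}'
python3 - <<'E'
from h import *
o=get_obs();print(H(o["tcp_pos"])*1000,o["tcp_pos"][2])
ci,im,d=grab("wrist"); X,u,v=cloud(ci,d); h=H(X)*1000; z=X[:,2]*1000
for cy in(35,-50):
    k=(abs(h[:,1]-cy)<17)&(abs(h[:,0])<100)&(z>138)&(z<147)
    if k.any(): print(cy,k.sum(),h[k].min(0).round(1),h[k].max(0).round(1),np.median(h[k],0).round(1))
cs,s2,d2=grab("scene")
X,u,v=cloud(cs,d2); h=H(X)*1000; z=X[:,2]*1000
for cy in(35,-50):
    k=(abs(h[:,1]-cy)<15)&(abs(h[:,0])<100)&(z>112)&(z<147)
    if k.any(): print("scene",cy,k.sum(),np.median(h[k],0).round(1))
cv2.imwrite("pics/p7.png",np.hstack([im[130:],cv2.resize(s2[180:280,210:320],(280,254))]))
E
```

```text
clock: 7.75
tcp_pos: [0.5489, 0.0134, 0.1858]
orientation: [2.28, 2.161, 0.0]
contact_force: [-0.4, -0.1, 0.8]
grip_width: 0.0447
gripper_force: 0.0
clock: 8.25
tcp_pos: [0.5465, -0.0306, 0.2664]
orientation: [2.276, 2.164, 0.002]
contact_force: [-0.3, -0.1, 0.3]
grip_width: 0.0448
gripper_force: 0.0
clock: 8.45
tcp_pos: [0.546, -0.0318, 0.2656]
orientation: [-2.281, -2.16, 0.0]
contact_force: [-0.2, 0.3, 0.1]
grip_width: 0.045
gripper_force: 0.0
[ -0.04691122 -10.66035274] 0.2656086794652863
35 587 [-8.3 26.2] [ 8.7 43.9] [ 0.2 35.4]
-50 463 [ -8.1 -58.6] [  8.9 -41. ] [  0.8 -47.8]
scene 35 26 [-4.1 30.9]
scene -50 47 [ -2.7 -53.4]
```

View pics/p7.png

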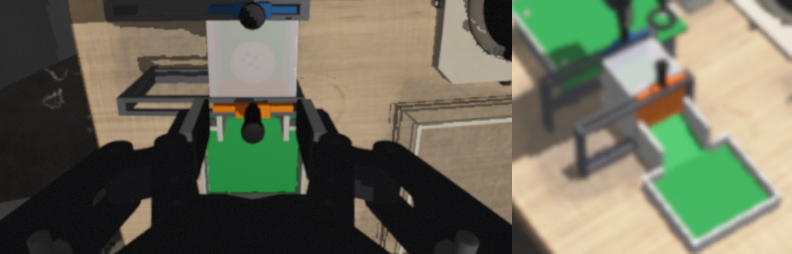

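The dish shows upright through the clear roof at (253,60). The outer knob is at x≈0.2 (shut) and the inner knob is at (0.4, −49.8). I'll grip the inner knob.

Scaled: 0.079 m / 0.5 = 0.158, -0.039 m / 0.5 = -0.078.

```bash
python3 drive.py '{"tx":[-0.05, -0.078, -0.078, -0.078, -0.078], "ty":[0, 0, 0, 0, 0], "tz":[0, 0, 0.08, 0.14, 0.158], "ax":[0, 0, 0, 0, 0], "ay":[0, 0, 0, 0, 0], "az":[0, 0, 0, 0, 0]}' && python3 drive.py '{"tx":[0, 0, 0, 0], "ty":[0, 0, 0, 0], "tz":[0, 0, 0, 0], "ax":[0, 0, 0, 0], "ay":[0, 0, 0, 0], "az":[0, 0, 0, 0]}' 0.005 20 && python3 drive.py '{"tx":[0, 0, 0, 0, 0], "ty":[-0.02, -0.044, -0.07, -0.094, -0.116], "tz":[0, 0, 0, 0, 0], "ax":[0, 0, 0, 0, 0], "ay":[0, 0, 0, 0, 0], "az":[0, 0, 0, 0, 0]}'; python3 drive.py '{"tx":[0, 0, 0, 0], "ty":[-0.014, -0.024, -0.031, -0.031], "tz":[0, 0, 0, 0], "ax":[0, 0, 0, 0], "ay":[0, 0, 0, 0], "az":[0, 0, 0, 0]}'
python3 - <<'E'
from h import *
o=get_obs();print(H(o["tcp_pos"])*1000,o["tcp_pos"][2])
E
```

```text
clock: 9.05
tcp_pos: [0.5423, -0.0699, 0.184]
orientation: [-2.276, -2.159, 0.006]
contact_force: [0.1, 0.4, 0.4]
grip_width: 0.0449
gripper_force: 0.0
clock: 9.45
tcp_pos: [0.544, -0.0701, 0.1879]
orientation: [2.279, 2.162, 0.001]
contact_force: [-3.0, 1.5, 1.8]
grip_width: 0.0163
gripper_force: 19.8
clock: 9.95
tcp_pos: [0.4857, -0.0671, 0.1877]
orientation: [2.278, 2.161, 0.002]
contact_force: [2.9, 0.2, 6.5]
grip_width: 0.0171
gripper_force: 20.4
clock: 10.35
tcp_pos: [0.4716, -0.0664, 0.1878]
orientation: [2.277, 2.16, 0.005]
contact_force: [6.0, -0.2, 2.1]
grip_width: 0.0167
gripper_force: 20.3
[-72.56441085 -49.21789927] 0.18781411544695265
```

Scaled: -0.0015 m / 0.5 = -0.003, -0.001 m / 0.5 = -0.002.

```bash
python3 drive.py '{"tx":[0, 0, 0], "ty":[-0.002, -0.003, -0.003], "tz":[0, 0, 0], "ax":[0, 0, 0], "ay":[0, 0, 0], "az":[0, 0, 0]}'; python3 drive.py '{"tx":[0, 0, 0, 0], "ty":[0.003, 0.004, 0.004, 0.004], "tz":[0, 0, 0, 0], "ax":[0, 0, 0, 0], "ay":[0, 0, 0, 0], "az":[0, 0, 0, 0]}' 0.045; python3 drive.py '{"tx":[0, 0, 0, 0.04, 0.1], "ty":[0, 0, 0, 0, 0.04], "tz":[-0.06, -0.14, -0.2, -0.24, -0.24], "ax":[0, 0, 0, 0, 0], "ay":[0, 0, 0, 0, 0], "az":[0, 0, 0, 0, 0]}'; python3 drive.py '{"tx":[0.08, 0.08, 0.08, 0.08], "ty":[0.04, 0.08, 0.08, 0.08], "tz":[0, 0, 0, 0], "ax":[0, 0, 0, 0], "ay":[0, 0, 0, 0], "az":[0, 0, 0, 0]}'
python3 - <<'E'
from h import *
ci,im,d=grab("wrist"); X,u,v=cloud(ci,d); h=H(X)*1000; z=X[:,2]*1000
for cy in(35,-50):
    k=(abs(h[:,1]-cy)<17)&(abs(h[:,0])<100)&(z>138)&(z<147)
    if k.any(): print(cy,k.sum(),h[k].min(0).round(1),h[k].max(0).round(1),np.median(h[k],0).round(1))
cs,s2,d2=grab("scene")
X,u,v=cloud(cs,d2); h=H(X)*1000; z=X[:,2]*1000
for cy in(35,-50):
    k=(abs(h[:,1]-cy)<15)&(abs(h[:,0])<100)&(z>112)&(z<147)
    if k.any(): print("scene",cy,k.sum(),np.median(h[k],0).round(1))
cv2.imwrite("pics/p8.png",np.hstack([im,cv2.resize(s2[180:280,210:320],(280,384))]))
E
```

```text
clock: 10.65
tcp_pos: [0.4713, -0.0664, 0.1879]
orientation: [2.276, 2.159, 0.008]
contact_force: [9.6, -0.1, -2.5]
grip_width: 0.0168
gripper_force: 20.3
clock: 11.05
tcp_pos: [0.4703, -0.0664, 0.1866]
orientation: [-2.279, -2.161, 0.002]
contact_force: [0.0, -0.1, 0.7]
grip_width: 0.0451
gripper_force: 0.0
clock: 11.55
tcp_pos: [0.4933, -0.019, 0.3099]
orientation: [2.282, 2.155, 0.004]
contact_force: [0.8, -1.3, 0.3]
grip_width: 0.0447
gripper_force: 0.0
clock: 11.95
tcp_pos: [0.5351, 0.0196, 0.3063]
orientation: [-2.28, -2.16, 0.003]
contact_force: [0.5, -0.4, 0.5]
grip_width: 0.0454
gripper_force: 0.0
35 368 [-8.9 26.3] [ 8.6 43.8] [ 0.1 36. ]
scene 35 43 [-2.4 31.6]
scene -50 44 [-74.2 -54.6]
```

View pics/p8.png

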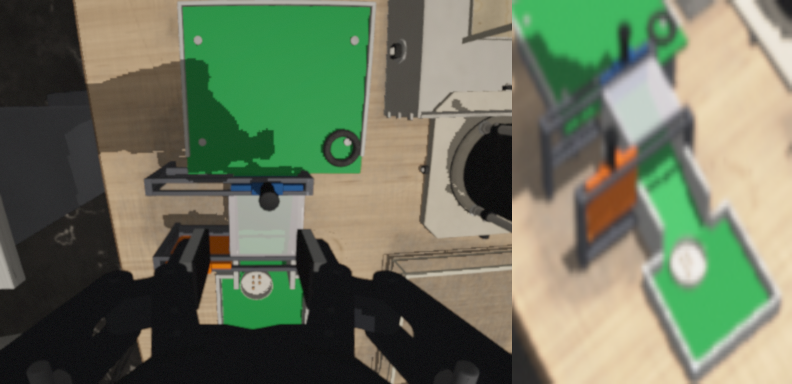

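The outer door is shut and the inner door is open, and the ring is unmoved. The dish at (256,284) is upright near the tray entrance, so I'll measure exactly where it is.

```bash
for i in 1; do python3 drive.py '{"tx":[0, 0, 0, 0, 0], "ty":[0, 0, 0, 0, 0], "tz":[0, 0, 0, 0, 0], "ax":[0, 0, 0, 0, 0], "ay":[0, 0, 0, 0, 0], "az":[0, 0, 0, 0, 0]}'|head -1; done; python3 - <<'E'
from h import *
cs,s,d=grab("scene"); X,u,v=cloud(cs,d); h=H(X)*1000; z=X[:,2]*1000
hs=cv2.cvtColor(s,cv2.COLOR_BGR2HSV)[v,u]
k=(abs(h[:,0])<26)&(h[:,1]<-75)&(h[:,1]>-215)&(z<45)&((hs[:,1]<100))
print(k.sum(),np.percentile(h[k],[2,50,98],axis=0).round(1).tolist(),np.percentile(z[k],[2,50,98]).round(1))
m=np.zeros(s.shape[:2],np.uint8); m[v[k],u[k]]=255
n,l,st,c=cv2.connectedComponentsWithStats(m)
for i in range(1,n):
    if st[i][4]>20: print(st[i],H(onz(cs,*c[i],.018))*1000)
ks=(abs(h[:,0])<26)
for y in range(-90,-220,-8):
    q=ks&(abs(h[:,1]-y)<4); print(y,np.percentile(z[q],[10,50,90]).round(1) if q.any() else None,end=' ')
E
```

```text
clock: 12.55
186 [[-25.3, -207.7], [-8.3, -124.3], [13.6, -79.9]] [-744.7   11.1   22.4]
[271 241  16  14 156] [  -7.35079925 -131.3138315 ]
-90 [-736.8   13.7   20. ] -98 [ 7.8 11.7 14.7] -106 [-733.1   10.9   19.4] -114 [ 7.8 12.7 20.2] -122 [ 6.5 10.4 15.9] -130 [ 7.7 12.4 16.8] -138 [ 7.2 10.4 17.8] -146 [ 5.6  9.8 18. ] -154 [ 5.   9.6 19.4] -162 [ 7.1  9.7 14.2] -170 [ 6.7  8.9 12.2] -178 [ 4.6  8.7 13.6] -186 [ 5.1  8.9 11.9] -194 [ 5.7 10.2 12.9] -202 [ 5.7  9.2 12.6] -210 [ 5.7 11.2 12.3] -218 [19.3 25.2 28. ]
```

Scaled: -0.09 m / 0.5 = -0.18, -0.05 m / 0.5 = -0.1.

```bash
python3 drive.py '{"tx":[-0.1, -0.18, -0.18, -0.18, -0.18], "ty":[0.04, 0.04, 0.04, 0.04, 0.04], "tz":[0, 0, 0, 0, 0], "ax":[0, 0, 0, 0, 0], "ay":[0, 0, 0, 0, 0], "az":[0, 0, 0, 0, 0]}'|head -1; python3 - <<'E'
from h import *
ci,s,d=grab("wrist"); print(H(get_obs()["tcp_pos"])*1000)
hs=cv2.cvtColor(s,cv2.COLOR_BGR2HSV); g=cv2.inRange(hs,(45,120,40),(80,255,255))
X,u,v=cloud(ci,d); h=H(X)*1000; z=X[:,2]*1000
q=hs[v,u]; k=(abs(h[:,0])<45)&(h[:,1]<-85)&(h[:,1]>-190)&(z<45)&(z>5)&(q[:,1]<100)&(q[:,2]>90)
m=np.zeros(s.shape[:2],np.uint8); m[v[k],u[k]]=255
n,l,st,c=cv2.connectedComponentsWithStats(m)
for i in range(1,n):
    if st[i][4]>150:
        e=l[v,u]==i; A=np.c_[h[e],np.ones(e.sum())]; co=np.linalg.lstsq(A,z[e],rcond=None)[0]
        print(st[i],(H(onz(ci,*c[i],.019))*1000).round(1),np.median(z[e]),"ext",np.percentile(h[e],[1,99],axis=0).round(1).tolist(),"slope deg",np.degrees(np.arctan(co[:2])).round(1))
E
```

```text
clock: 13.1
[  6.96107293 -47.61248557]
[222 209  36  35 929] [  -8.6 -127.5] 10.750003018468524 ext [[-30.6, -151.0], [13.3, -107.1]] slope deg [0.1 0.7]
```

The dish lies flat (tilt under 1°) on the tray floor at hatch y −129, at rest, and the robot is clear of everything. Handing in.

```bash
python3 -c "from bench import r, grab_frame, camera_info, hand_in, get_obs; print(hand_in())"
```

```text
the job is handed in; nothing more can be done
None
```

The job is handed in: the dish slid over the sill into the chamber, the outer door was shut before the inner one was opened fully, and the dish lies flat just inside the tray's entrance end; the ring was left alone and the robot is clear of everything.

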